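Park the top-heavy roll stand and cap its roll

TASK

Slide the tall roll stand along the mat, past the things on the bench, into a bay of the low two-bay wooden fence (the bay on its side is nearer; either will do) until its round foot is up against the fence's middle wall. It is top-heavy: push it only by its wooden foot and never touch its roll or spindle with the gripper; keep it upright and on the mat. Then slip the loose wooden ring over the spindle's top and down onto the roll, let go of it, and leave the jar, books, weight and block where they are.

Things in the scene. Friction and masses are not known exactly. Their poses are not given: they have to be found in the camera images.
- stand: Tall, top-heavy roll stand, rigid, 0.72 kg, 235 mm high, loose. Foot: beech disc 80 mm in diameter, 30 mm thick, on the mat; spindle and roll (head) rise from its centre. Centre of mass 115 mm up. Pushed at the foot it slides; pushed higher than some 40 mm it may tip. Origin: centre of the foot's underside; z up. Yaw means nothing. It starts left or right of the fence, the ring opposite.
- roll_top (a point): On the stand's axis at the top face of the roll, 175 mm above the foot's underside; the ring's underside ends here.
- spindle_top (a point): Tip of the stand's spindle, on its axis, 235 mm above the foot's underside.
- ring: Loose plain brown wooden ring lying flat on the mat: 60 mm outer diameter, 25 mm hole right through, 40 mm high, about 0.1 kg. Origin: centre of its underside; z up along the hole. Round, so yaw means nothing.
- fence: Low dark wooden fence fixed to the bench, H-shaped from above, 22 mm high, strips 14 mm thick, no floor: two side strips along its y, and a middle wall along its x between them, making two bays that open to its +y (left) and -y (right). Inner width 90 mm along x. The sides' rounded ends lie 52 mm either way from its middle, so the rear half of a parked foot stays outside. Origin: its middle, on the mat.
- home_left (a point): Left bay: point on the mat, 47 mm from the fence's origin along its +y, where the centre of the stand's foot is when the foot touches the middle wall. Axes as the fence.
- home_right (a point): Right bay: the same on the other side, 47 mm from the fence's origin along its -y. Axes as the fence.
- jar: White ceramic jar, 68 mm in diameter, 95 mm high, with brushes standing in it up to about 180 mm; loose. Origin: centre of its underside. Leave alone.
- block: Low flat pressing block of wood with a steel top, 90 mm along its x, 50 mm along its y, 40 mm high; loose, 0.6 kg. Origin: centre of its underside. Leave alone.
- books: Stack of two closed books, loose, about 116 mm along its x by 156 mm along its y and 60 mm high, the upper book slightly turned. Origin: centre of its underside. Leave alone.
- weight: Low dark steel weight, 90 mm along its x, 50 mm along its y, 40 mm high; loose, 1.4 kg. Origin: centre of its underside. Leave alone.
- head: Upper part of the stand, fixed to the foot; the gripper must not touch it. Steel spindle 18 mm in diameter up to 235 mm above the mat, last 10 mm tapered; white paper roll 60 mm in diameter from 90 to 175 mm, on a steel collar 48 mm in diameter, 6 mm thick. Origin and axes: those of stand.

How it is judged:
By the outcome, as a careful person would: the job done as asked, in the order asked, and still so for the second after the job is handed in, with the robot touching nothing.
It also fails if it takes over 72 s, if anything falls off the work surface, if the arm or the gripper's body presses on something with over 40 N, if the wrist force passes 120 N, or if a joint passes its speed limit or range.

ROBOT

A 6-joint arm with a two-finger parallel gripper is mounted at the origin on the work surface. World frame = base frame: x ahead of the robot, y to its left, z up, the work surface at z = 0. Lengths are in m, angles in degrees, forces in N, time in s.
With the tool pointing down it reaches from about 0.375 to 0.9 m from the base axis. Payload 3.1 kg.
Tool frame: the origin (TCP) lies midway between the tips of the shut fingers; the grasp point (between the pads) lies bot.hold_point_z behind it (bot.hold_point_z is the distance from the TCP to the grasp point, in m); z points along the fingers, y is the direction in which the jaws open and shut (so a half turn about z gives the same grasp; the last joint's range is limited). The gripper opens to 87 mm and grips with 3 to 60 N. Pads are 19 mm wide; open, the fingers measure 117 mm over their backs; the gripper's body (75 mm by 190 mm) begins 51 mm behind the grasp point.
Start: joints at [-73.425, 30.224, 82.088, -0, 67.689, -10.227], TCP at [0.282, -0.558, 0.223] pointing down, gripper open.
Joint ranges: [-176.69, 176.69], [-43.24, 126.21], [12.49, 139.97], [-82, 262], [0, 151.66], [-163.58, 163.58]. Speed limits (degrees/s): [159.86, 159.86, 180, 180, 180, 180].

INTERFACE

Orientations are given as a 3x3 rotation matrix whose columns are the frame's x, y, z axes.
In Python, from rig import bot, vision gives the robot as it stands.
- The arm moves only by the shell command python3 -m inch 'ROWS'. ROWS is JSON, a list of rows, each a list of 5 numbers: the finger opening in mm, from 0 to 87, then the shift along the tool's x, y, z in mm, then the turn about the tool's z in rad. In form: [[hand, dx, dy, dz, roll], ...]. A call has 1 to 8 rows; each row is the pose to reach, as a shift and turn from the pose measured when the call began, along the tool's axes at that moment; what a row does not reach only later rows make up. A row lasts 1/10 s, in which the tool goes at most 50 mm and 8.59 degrees, less where a joint would pass 70% of its speed; a pose out of reach is approached as far as the arm can. A call with a gripper value outside its range is refused whole. The fingers move at their own pace and stop on an object; the grip force is fixed at half the most. Time passes only in rows, so rows that repeat a pose let the fingers close. It gives the time, the measured TCP pose, the force and the opening at its end, in the units of the state.
- bot.read_state(): the state, without advancing time (a new reading comes with each control period).
- vision.capture(name): name is "scene" or "top" or "wrist"; returns (picture, depth): 400x640x3 uint8, red, green, blue; 400x640 float32, m along the optical axis (not along the pixel's ray), 0 where there is no reading.
- vision.camera_model(name): a dict with "intrinsics" (3x3 intrinsics, pixels), "dist" ([k1, k2, p1, p2, k3] as OpenCV has them; the pictures are not rectified), "camera_from_world" (4x4, takes a point from world to camera coordinates). Camera axes: x right, y down, z forward; pixel columns grow to the right and rows downward; lengths in m; the calibration is good to about 2 mm. A picture is of the moment at which its call begins: read the wrist's pose just before it. camera_model takes no time and is no camera call; for the wrist camera it gives the pose at the moment of the call.
- bot.hand_in(): hands the job in, once; it reports no verdict.
The state is a dict: "time_s": time; "joint_positions": joint angles; "qvel": joint speeds; "tau": joint torques, N m; "position": TCP position; "tcp_rot": TCP orientation; "force": force on the tool from outside, world axes, zero at the start; "moment": the same for the moment, N m; "opening": opening from 0.0 (shut) to 1.0 (fully open).
Only numpy, scipy, OpenCV 4.12 (cv2) and the standard library are available. Lean on these libraries where they do the work, as an engineer would, in place of code of your own. Each camera call takes 0.05 s, during which the arm holds its last target. There are 200 camera calls.

## Working session

There is one attempt and no reset: what is moved stays moved. The work goes in short steps, Python scripts to look and compute and a shell command to move; the robot and the scene stay as the last step left them, time stands still between calls to the robot, and variables do not carry over. Pictures are saved under pics/ and viewed, about 8 in all and at most 12, crops included, and the job is handed in when it is done.

```bash
mkdir -p pics; ls; cat > h.py <<'E'
import numpy as np, cv2
from rig import bot, vision
def cap(n):
    m=vision.camera_model(n); p,d=vision.capture(n); return m,p,d
def save(n,p): cv2.imwrite('pics/'+n,cv2.cvtColor(p,cv2.COLOR_RGB2BGR))
def ray(m,px,z):
    "pixels -> world points on plane z"
    px=np.array(px,float).reshape(-1,1,2)
    u=cv2.undistortPoints(px,np.array(m['intrinsics']),np.array(m['dist'])).reshape(-1,2)
    T=np.array(m['camera_from_world']);R=T[:3,:3];c=-R.T@T[:3,3]
    d=np.c_[u,np.ones(len(u))]@R
    return c+d*((z-c[2])/d[:,2])[:,None]
def cloud(m,d):
    v,u=np.mgrid[0:d.shape[0],0:d.shape[1]]
    px=np.stack([u,v],-1).reshape(-1,1,2).astype(float)
    n=cv2.undistortPoints(px,np.array(m['intrinsics']),np.array(m['dist'])).reshape(-1,2)
    T=np.array(m['camera_from_world'])
    P=(np.c_[n,np.ones(len(n))]*d.reshape(-1,1)-T[:3,3])@T[:3,:3]
    P[d.ravel()==0]=np.nan
    return P.reshape(*d.shape,3)
def proj(m,P):
    T=np.array(m['camera_from_world'])
    return cv2.projectPoints(np.array(P,float).reshape(-1,1,3),cv2.Rodrigues(T[:3,:3])[0],T[:3,3],np.array(m['intrinsics']),np.array(m['dist']))[0].reshape(-1,2)
E
python3 - <<'E'
from h import *
for n in('scene','top'):
    m,p,d=cap(n);save(n+'0.png',p);T=np.array(m['camera_from_world']);print(n,-T[:3,:3].T@T[:3,3]);np.savez(n+'0',p=p,d=d)
s=bot.read_state();print(s['position'],s['tcp_rot'],s['opening'],bot.hold_point_z,s['force'])
E
```

```text
pics
scene [ 0.95499534 -0.56519839  1.00425677]
top [ 0.45955827 -0.00933534  1.60150344]
[ 0.2816826  -0.55718239  0.22166487] [[ 8.92545336e-01  4.50957326e-01 -5.58878934e-04]
 [ 4.50957528e-01 -8.92543372e-01  1.90722360e-03]
 [ 3.61252770e-04 -1.95431420e-03 -9.99998025e-01]] 0.9979980798313318 0.0187 [-1.13120382 -0.199879   -0.64269387]
```

View pics/top0.png

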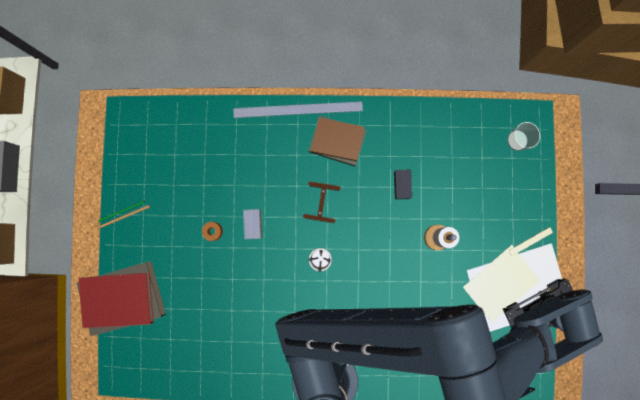

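View pics/scene0.png

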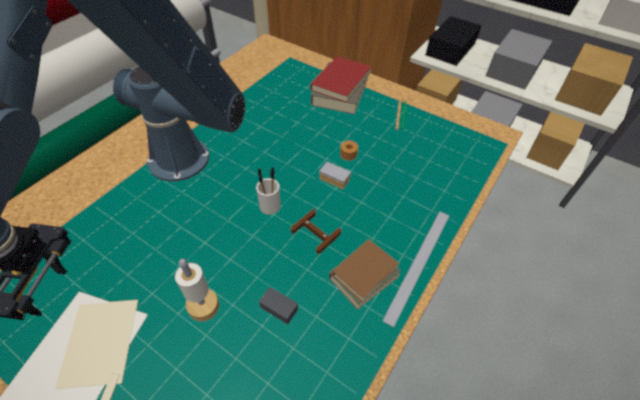

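The top view shows the ring at (212,231), block (252,224), fence (322,203), jar (320,260), books (338,140), weight (403,184) and the stand's foot at about (434,238). The scene view agrees. Next I measure them.

```bash
cat > meas.py <<'E'
from h import *
def comp(mask,c,r):
    k=np.zeros(mask.shape,np.uint8);cv2.circle(k,c,r,1,-1)
    k=(mask&(k>0)).astype(np.uint8)
    n,l,s,_=cv2.connectedComponentsWithStats(k)
    return l==1+np.argmax(s[1:,4])
E
python3 - <<'E'
from meas import *
m=vision.camera_model('top');z=np.load('top0.npz');p,d=z['p'],z['d']
hsv=cv2.cvtColor(p,cv2.COLOR_RGB2HSV);H,S,V=[hsv[...,i].astype(int) for i in range(3)]
notmat=~((H>70)&(H<100)&(S>90))
P=cloud(m,d)
for n,c,r,h in[('ring',(212,231),14,.04),('block',(252,224),22,.04),('fence',(322,203),30,.022),('jar',(320,260),17,.095),('books',(338,140),38,.06),('weight',(403,184),22,.04),('foot',(434,238),24,.03)]:
    k=notmat&(S<400)
    if n in('foot',): k&=(S>90)&(H<25)
    k=comp(k,c,r);v,u=np.nonzero(k)
    w=ray(m,np.c_[u,v],h)[:,:2].astype(np.float32)
    (cc,sz,a)=cv2.minAreaRect(w);ce,ra=cv2.minEnclosingCircle(w)
    zz=P[...,2][k];print(n,len(u),'rect',np.round(cc,4),np.round(sz,3),round(a,1),'circ',np.round(ce,4),round(ra,4),'mean',w.mean(0).round(4),'z',np.nanpercentile(zz,[10,50,90]).round(3))
# stand head: high points
k=(P[...,2]>.15)&(np.hypot(*(np.indices(d.shape)-np.array([238,440])[:,None,None]))<30)
for lo,hi in((.16,.19),(.2,.25)):
    kk=k&(P[...,2]>lo)&(P[...,2]<hi);w=P[kk];print(lo,kk.sum(),w.mean(0).round(4),cv2.minEnclosingCircle(w[:,:2].astype(np.float32)))
big=cv2.resize(p[90:300,180:500],None,fx=2.5,fy=2.5,interpolation=cv2.INTER_CUBIC);save('topcrop.png',big)
m=vision.camera_model('scene');z=np.load('scene0.npz');save('scenecrop.png',cv2.resize(z['p'][120:340,150:430],None,fx=2.7,fy=2.7))
E
```

```text
ring 315 rect [0.4728 0.3575] [0.06  0.064] 1.3 circ [0.4712 0.359 ] 0.0341 mean [0.4716 0.3586] z [0.003 0.038 0.043]
block 523 rect [0.4965 0.2314] [0.091 0.057] 1.3 circ [0.4954 0.2321] 0.0503 mean [0.4957 0.2313] z [0.008 0.039 0.044]
fence 438 rect [0.5687 0.0168] [0.103 0.119] 81.2 circ [0.5682 0.0167] 0.0753 mean [0.5684 0.0165] z [0.015 0.022 0.027]
jar 442 rect [0.3919 0.0171] [0.066 0.066] 0.8 circ [0.3914 0.0177] 0.0357 mean [0.3916 0.0175] z [0.002 0.014 0.151]
books 1918 rect [ 0.7602 -0.031 ] [0.155 0.127] 74.2 circ [ 0.7576 -0.0314] 0.0951 mean [ 0.758  -0.0316] z [0.038 0.06  0.064]
weight 470 rect [ 0.6255 -0.2383] [0.088 0.05 ] 0.1 circ [ 0.626  -0.2389] 0.0488 mean [ 0.6254 -0.2376] z [0.036 0.04  0.045]
foot 216 rect [ 0.4611 -0.3362] [0.075 0.054] 0.0 circ [ 0.4612 -0.3457] 0.0387 mean [ 0.4607 -0.3304] z [0.025 0.031 0.036]
0.16 317 [ 0.4615 -0.3453  0.1752] ((0.4611702561378479, -0.34806710481643677), 0.03092193230986595)
0.2 52 [ 0.4614 -0.3464  0.2267] ((0.4613853991031647, -0.34763360023498535), 0.009172479622066021)
```

View pics/topcrop.png

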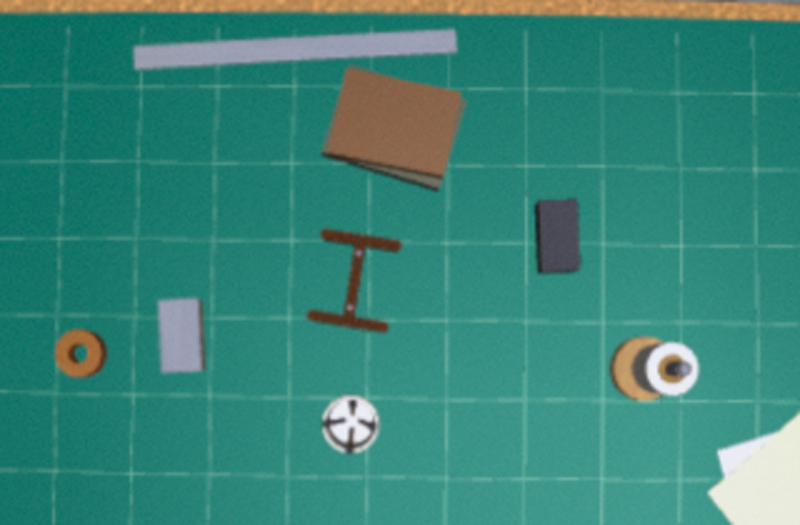

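The crop confirms the layout: the fence's sides run slightly tilted (yaw about -9°). Which way the gripper's body is long decides how I can push without the body meeting the roll, so I check that in the scene cloud.

```bash
python3 - <<'E'
from h import *
s=bot.read_state();R=np.array(s['tcp_rot']);t=np.array(s['position'])
A=[]
for n in('scene','top'):
    m=vision.camera_model(n);z=np.load(n+'0.npz');P=cloud(m,z['d']).reshape(-1,3);Q=(P-t)@R
    Q=Q[np.isfinite(Q).all(1)];Q=Q[(abs(Q[:,:2])<.2).all(1)&(Q[:,2]>-.35)&(Q[:,2]<.03)];A.append(Q)
    for a in np.arange(-.3,.03,.02):
        k=Q[(Q[:,2]>=a)&(Q[:,2]<a+.02)]
        if len(k)>5: print(n,round(a,2),len(k),'x',np.percentile(k[:,0],[1,99]).round(3),'y',np.percentile(k[:,1],[1,99]).round(3))
z=np.load('scene0.npz')['p'];save('grip.png',cv2.resize(z[180:340,0:200],None,fx=3.5,fy=3.5,interpolation=cv2.INTER_CUBIC))
m,p,d=cap('wrist');save('w0.png',p);T=np.array(m['camera_from_world']);print('wcam in tool',(-T[:3,:3].T@T[:3,3]-t)@R, R.T@T[2,:3])
E
```

```text
scene -0.3 247 x [0.059 0.07 ] y [-0.074 -0.012]
scene -0.28 43 x [0.056 0.061] y [-0.034 -0.005]
scene -0.24 87 x [0.023 0.035] y [-0.023  0.004]
scene -0.22 234 x [0.014 0.036] y [-0.03   0.019]
scene -0.2 206 x [0.019 0.036] y [-0.026  0.026]
scene -0.18 607 x [-0.005  0.038] y [-0.048  0.03 ]
scene -0.16 93 x [0.004 0.036] y [-0.044  0.019]
scene -0.14 415 x [-0.018  0.027] y [-0.049  0.019]
scene -0.12 1436 x [-0.031  0.037] y [-0.092  0.095]
scene -0.1 914 x [-0.03   0.038] y [-0.085  0.093]
scene -0.08 147 x [-0.005  0.038] y [-0.085  0.088]
scene -0.06 58 x [-0.011  0.012] y [-0.057 -0.001]
scene -0.04 111 x [-0.01   0.012] y [-0.054  0.057]
scene -0.02 125 x [-0.011  0.011] y [-0.051  0.054]
top -0.3 109 x [-0.036  0.066] y [-0.068  0.041]
top -0.28 75 x [-0.038  0.06 ] y [-0.038 -0.003]
top -0.26 13 x [-0.011  0.005] y [-0.034 -0.03 ]
top -0.24 22 x [-0.026  0.001] y [-0.035 -0.024]
top -0.22 12 x [-0.027 -0.006] y [-0.034 -0.024]
top -0.2 24 x [-0.03   0.036] y [-0.029  0.018]
top -0.18 113 x [0.028 0.038] y [-0.05   0.018]
top -0.14 19 x [0.02  0.027] y [-0.051  0.017]
top -0.12 474 x [-0.002  0.037] y [-0.095  0.094]
top -0.1 256 x [0.003 0.037] y [-0.092  0.085]
top -0.08 23 x [0.009 0.036] y [-0.087  0.086]
top -0.06 8 x [0.009 0.012] y [0.048 0.056]
top -0.04 7 x [0.004 0.01 ] y [0.044 0.048]
wcam in tool [ 0.07744247 -0.00055759 -0.16158534] [-2.82906260e-01  2.38918977e-04  9.59147533e-01]
```

View pics/grip.png

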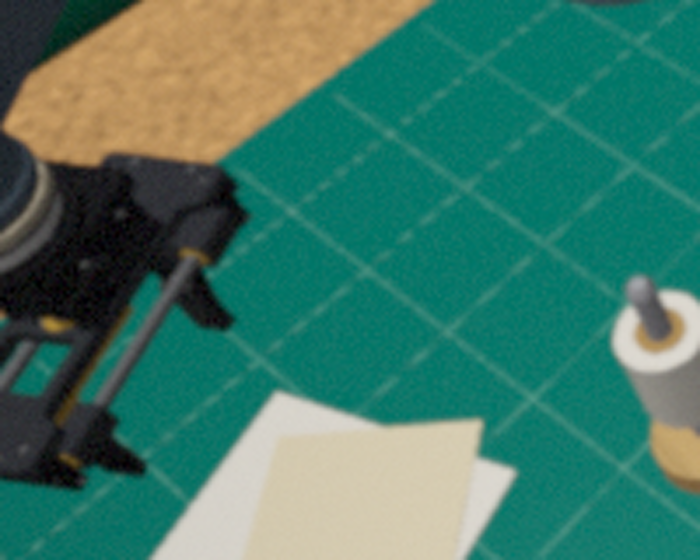

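The gripper's body is ±95 mm in tool y, ±37 mm in x, and starts 70 mm above the tips. Its camera sticks out at +x. Since the tool only points down, fingers on the foot would bring the body into the roll. So I'll hold the ring about 7 mm forward (tool -x) in the jaws and use it as the pusher against the foot, which keeps the body clear of the roll. First step is to get over the ring.

```bash
python3 -m inch '[[87,28,-35,-30,0],[87,56,-70,-60,0],[87,84,-105,-80,0],[87,112,-140,-80,0],[87,142,-176,-80,0],[87,172,-214,-80,0],[87,203,-252,-80,0],[87,234,-290,-80,0]]'; python3 -m inch '[[87,31,-38,0,0],[87,62,-77,0,0],[87,93,-116,0,0],[87,124,-154,0,0],[87,155,-193,0,0],[87,186,-231,0,0],[87,217,-270,0,0],[87,248,-308,0,0]]'
python3 -c "
from h import *
s=bot.read_state();R=np.array(s['tcp_rot']);print(((np.array([.4777,.3619,.11])-s['position'])@R*1000).round(1),np.degrees(np.arctan2(R[1,0],R[0,0])),s['joint_positions'])"
```

```text
time_s: 0.95
position: [0.3597, -0.1911, 0.3023]
tcp_rot: [[0.893, 0.45, -0.0], [0.45, -0.893, 0.002], [0.001, -0.002, -1.0]]
force: [1.0, 0.2, -0.0]
opening: 1.002
time_s: 1.75
position: [0.4422, 0.1978, 0.3029]
tcp_rot: [[0.893, 0.451, -0.0], [0.451, -0.893, 0.001], [0.0, -0.001, -1.0]]
force: [1.5, -1.7, 0.1]
opening: 1.003
[ 105.5 -130.2  193.1] 26.785488953267897 [1.07966204e+01 1.37141891e+01 9.55728485e+01 8.99000575e-02
 7.07110970e+01 7.39814182e+01]
```

```bash
python3 -m inch '[[87,26,-32,25,0],[87,52,-65,60,0],[87,78,-98,95,0],[87,105,-130,135,0],[87,105,-130,170,0],[87,105,-130,170,0],[87,105,-130,170,0]]'
cat > ringw.py <<'E'
from meas import *
import sys
m,p,d=cap('wrist');save(sys.argv[1],p)
s=bot.read_state();R=np.array(s['tcp_rot']);t=np.array(s['position'])
P=cloud(m,d);Q=(P-t)@R
hsv=cv2.cvtColor(p,cv2.COLOR_RGB2HSV);H,S,V=[hsv[...,i].astype(int) for i in range(3)]
k=(H<25)&(S>90)&(V>50)&(P[...,2]>.034)&(P[...,2]<.046)&(np.hypot(P[...,0]-.4714,P[...,1]-.3588)<.06)
v,u=np.nonzero(k);w=ray(m,np.c_[u,v],.04)[:,:2].astype(np.float32)
ce,ra=cv2.minEnclosingCircle(w);print(len(u),ce,ra,'tool mm',((np.array([*ce,0])-t)@R*1000).round(1))
E
python3 ringw.py w1.png
```

```text
time_s: 2.45
position: [0.4763, 0.3609, 0.1319]
tcp_rot: [[0.892, 0.451, -0.004], [0.451, -0.892, -0.001], [-0.004, -0.001, -1.0]]
force: [0.5, 0.4, 0.3]
opening: 0.998
2403 (0.4724287688732147, 0.36385872960090637) 0.029868576675653458 tool mm [ -3.7  -4.6 134.1]
```

View pics/w1.png

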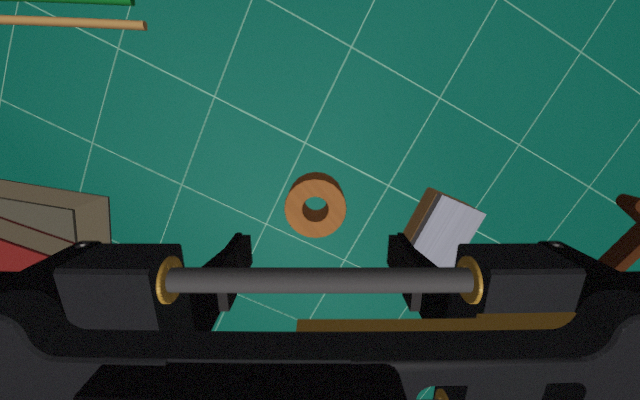

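The wrist view shows the ring centred at (315,208) and nearly midway between the fingers. I descend, close on it and lift slightly.

```bash
python3 -m inch '[[87,4,-3.5,40,0],[87,4,-3.5,75,0],[87,4,-3.5,105,0],[87,4,-3.5,123,0],[87,4,-3.5,123,0],[50,4,-3.5,123,0],[50,4,-3.5,123,0],[50,4,-3.5,123,0]]';python3 -m inch '[[50,0,0,0,0],[50,0,0,0,0],[50,0,0,-15,0],[50,0,0,-50,0],[50,0,0,-90,0],[50,0,0,-90,0]]'; python3 ringw.py w2.png
```

```text
time_s: 3.3
position: [0.4812, 0.3668, 0.0134]
tcp_rot: [[0.893, 0.45, 0.004], [0.45, -0.893, 0.003], [0.005, -0.001, -1.0]]
force: [-0.2, -0.3, 0.9]
opening: 0.812
time_s: 3.9
position: [0.4844, 0.3685, 0.1093]
tcp_rot: [[0.893, 0.451, 0.015], [0.451, -0.893, 0.009], [0.017, -0.001, -1.0]]
force: [-0.1, 0.7, -0.7]
opening: 0.666Traceback (most recent call last):
  File "ringw.py", line 8, in <module>
    v,u=np.nonzero(k);w=ray(m,np.c_[u,v],.04)[:,:2].astype(np.float32)
                        ~~~^^^^^^^^^^^^^^^^^^
  File "h.py", line 9, in ray
    u=cv2.undistortPoints(px,np.array(m['intrinsics']),np.array(m['dist'])).reshape(-1,2)
      ~~~~~~~~~~~~~~~~~~~^^^^^^^^^^^^^^^^^^^^^^^^^^^^^^^^^^^^^^^^^^^^^^^^^^
cv2.error: OpenCV(4.12.0) /io/opencv/modules/calib3d/src/undistort.dispatch.cpp:347: error: (-215:Assertion failed) CV_IS_MAT(_src) && CV_IS_MAT(_dst) && (_src->rows == 1 || _src->cols == 1) && (_dst->rows == 1 || _dst->cols == 1) && _src->cols + _src->rows - 1 == _dst->rows + _dst->cols - 1 && (CV_MAT_TYPE(_src->type) == CV_32FC2 || CV_MAT_TYPE(_src->type) == CV_64FC2) && (CV_MAT_TYPE(_dst->type) == CV_32FC2 || CV_MAT_TYPE(_dst->type) == CV_64FC2) in function 'cvUndistortPointsInternal'
```

```bash
cat > held.py <<'E'
from meas import *
import sys
m,p,d=cap('wrist');save(sys.argv[1],p)
s=bot.read_state();R=np.array(s['tcp_rot']);t=np.array(s['position']);print(t.round(4),'open mm',s['opening']*87,s['force'])
Q=(cloud(m,d)-t)@R
hsv=cv2.cvtColor(p,cv2.COLOR_RGB2HSV);H,S,V=[hsv[...,i].astype(int) for i in range(3)]
k=(H<25)&(S>90)&(V>50)&(abs(Q[...,0])<.06)&(abs(Q[...,1])<.05)&(Q[...,2]>-.06)&(Q[...,2]<.03)
q=Q[k];print(k.sum(),np.percentile(q,[1,50,99],axis=0).round(4))
top=np.percentile(q[:,2],[3,5,10,20,30,50]);print(top)
zt=np.median(q[q[:,2]<np.percentile(q[:,2],30)][:,2])
kk=comp(k&(abs(Q[...,2]-zt)<.006),(320,208),150)
v,u=np.nonzero(kk);w=ray(m,np.c_[u,v],(t+R@[0,0,zt])[2])
w=((w-t)@R)[:,:2].astype(np.float32);print('ring top z',zt,cv2.minEnclosingCircle(w),w.min(0),w.max(0))
E
python3 held.py w3.png
```

```text
[0.4812 0.3668 0.1049] open mm 58.249360844169914 [-0.51454094  0.42600566 -2.13686453]
6139 [[-0.0312 -0.0266 -0.0279]
 [ 0.0069 -0.0007 -0.0263]
 [ 0.0204  0.0253  0.0077]]
[-0.02763066 -0.02749725 -0.02727121 -0.0269867  -0.02675908 -0.02629717]
ring top z -0.0270999968383303 ((0.002966126427054405, -0.0004224870353937149), 0.02725057490170002) [ 0.00265667 -0.0275713 ] [0.02266983 0.02675701]
```

View pics/w3.png

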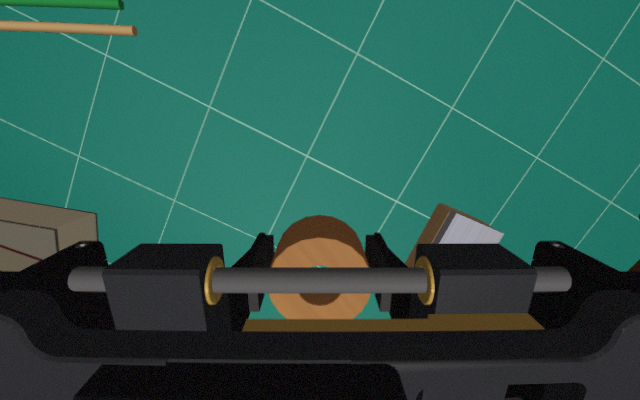

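Ring is held (column 320, top face rows ~248-320), with its underside 13 mm below the tips. I now get its x offset in the tool.

```bash
sed -i "s/^kk=comp.*/kk=k\&(abs(Q[...,2]-zt)<.004)/" held.py; sed -i "s/^w=((w-t)@R).*/w=((w-t)@R)[:,:2].astype(np.float32);print('ring top z',zt,cv2.minEnclosingCircle(w),np.percentile(w,[.5,99.5],axis=0))/" held.py; python3 held.py w4.png | tail -1
python3 - <<'E'
from h import *
for n in ('top',):
    m,p,d=cap(n);P=cloud(m,d);s=bot.read_state();R=np.array(s['tcp_rot']);Q=(P-np.array(s['position']))@R
    hsv=cv2.cvtColor(p,cv2.COLOR_RGB2HSV);k=(hsv[...,0]<25)&(hsv[...,1]>90)&(abs(Q[...,:2]).max(-1)<.06)&(abs(Q[...,2])<.06)
    print(k.sum(),np.percentile(Q[k],[2,50,98],axis=0).round(3) if k.sum() else '')
print(s['joint_positions'])
E
```

```text
[ 0.0204183   0.02612067]]
79 [[-0.04  -0.006 -0.033]
 [-0.03   0.011 -0.026]
 [ 0.012  0.022  0.004]]
[2.67042784e+01 3.73838689e+01 9.11763434e+01 8.29529849e-02
 5.12894817e+01 8.98845046e+01]
```

```bash
python3 held.py w4.png | tail -3
```

```text
[-0.02623506 -0.02607232 -0.02583231 -0.02554316 -0.02530345 -0.02484098]
ring top z -0.025673454130670938 ((-0.009286054410040379, -0.0006671990850009024), 0.030190270394086838) [[-0.03284125 -0.0269957 ]
 [ 0.01954598  0.02615597]]
```

Ring centre is about 9 mm forward of the TCP (near the pad edge, which a push presses further in). Now transit over the scene, turning the tool so that its -x faces the fence.

```bash
cat > to.py <<'E'
from h import *
import sys
x,y,z,yaw=map(float,sys.argv[1:5])
s=bot.read_state();R=np.array(s['tcp_rot']);c=np.degrees(np.arctan2(R[1,0],R[0,0]))
print('shift mm',((np.array([x,y,z])-s['position'])@R*1000).round(1),'roll',round(np.radians((c-yaw+180)%360-180),3),'yaw',round(c,1),'j',np.round(s['joint_positions'],1))
E
python3 -m inch '[[50,-15,25,-30,0.14],[50,-30,50,-60,0.28],[50,-45,75,-90,0.42],[50,-60,100,-120,0.56],[50,-75,125,-150,0.70],[50,-90,150,-180,0.84],[50,-105,175,-210,0.98],[50,-120,200,-240,1.12]]'; python3 to.py .4226 -.439 .35 -98
```

```text
time_s: 4.95
position: [0.4611, 0.1316, 0.3412]
tcp_rot: [[0.791, -0.612, -0.003], [-0.612, -0.791, 0.002], [-0.003, 0.0, -1.0]]
force: [0.1, 0.6, -1.3]
opening: 0.672
shift mm [318.7 474.8  -9.6] roll 1.052 yaw -37.7 j [2.500e+00 1.120e+01 9.260e+01 1.000e-01 7.630e+01 1.302e+02]
```

```bash
python3 -m inch '[[50,24,36,-5,0.14],[50,49,73,-10,0.28],[50,74,110,-10,0.42],[50,99,147,-10,0.56],[50,124,184,-10,0.70],[50,149,221,-10,0.84],[50,174,258,-10,0.98],[50,199,295,-10,1.05]]'; python3 to.py .4226 -.439 .35 -98
```

```text
time_s: 5.75
position: [0.4369, -0.2249, 0.3491]
tcp_rot: [[-0.142, -0.99, -0.005], [-0.99, 0.142, 0.004], [-0.003, 0.006, -1.0]]
force: [-0.1, 0.2, -0.8]
opening: 0.661
shift mm [214.  -16.2  -1.7] roll -0.003 yaw -98.1 j [-40.3  12.   90.3  -0.   78.1 147.9]
```

```bash
python3 -m inch '[[50,45,-3,0,0],[50,90,-6,0,0],[50,135,-10,0,0],[50,180,-14,0,0],[50,216,-16,0,0],[50,216,-16,0,0],[50,216,-16,0,0]]'
cat > look.py <<'E'
from meas import *
def look(name=None):
    "stand axis from top camera: spindle tip/roll top + upright check; then geometry of ring"
    m,p,d=cap('top')
    if name: save(name,p)
    s=bot.read_state();R=np.array(s['tcp_rot']);t=np.array(s['position'])
    P=cloud(m,d);hsv=cv2.cvtColor(p,cv2.COLOR_RGB2HSV).astype(int)
    white=(hsv[...,1]<60)&(hsv[...,2]>120)&(abs(P[...,2]-.175)<.008)&(P[...,0]>.4)&(P[...,0]<.62)&(P[...,1]>-.42)&(P[...,1]<0.1)
    out={}
    if white.sum()>30:
        v,u=np.nonzero(white);w=ray(m,np.c_[u,v],.175)[:,:2].astype(np.float32)
        c,r=cv2.minEnclosingCircle(w);out['roll']=(np.round(c,4),round(r,4),len(u))
    foot=(hsv[...,0]<25)&(hsv[...,1]>90)&(abs(P[...,2]-.03)<.008)&(P[...,0]>.4)&(P[...,0]<.62)&(P[...,1]>-.42)&(P[...,1]<0.0)
    if foot.sum()>30:
        v,u=np.nonzero(foot);w=ray(m,np.c_[u,v],.03)[:,:2];
        out['foot']=(w.min(0).round(4),w.max(0).round(4),len(u))
    ring=t+R@[-.009,-.0005,0]
    return out,t,R,ring
if __name__=='__main__':
    o,t,R,ring=look(); print(o);print('tcp',t.round(4),'ring',ring.round(4))
    if 'roll' in o:
        c=o['roll'][0];v=c-ring[:2];print('ring->stand',v.round(4),np.hypot(*v).round(4),'ang',np.degrees(np.arctan2(v[1],v[0])).round(1))
E
python3 look.py
```

```text
time_s: 6.45
position: [0.4213, -0.4409, 0.3458]
tcp_rot: [[-0.143, -0.99, -0.008], [-0.99, 0.143, 0.009], [-0.008, 0.009, -1.0]]
force: [0.7, 1.4, -1.8]
opening: 0.665
{'roll': (array([ 0.4426, -0.179 ]), 0.2001, 254), 'foot': (array([ 0.4236, -0.3632]), array([ 0.6177, -0.0009]), 219)}
tcp [ 0.4216 -0.44    0.3464] ring [ 0.4234 -0.4312  0.3464]
ring->stand [0.0192 0.2522] 0.2529 ang 85.6
```

```bash
python3 - <<'E'
s=open('look.py').read()
s=s.replace("    if white.sum()>30:\n","    white&=~((P[...,0]<.44)&(abs(P[...,1]-.018)<.06))\n    if white.sum()>30:\n        white=comp(white,(320,200),400)\n")
s=s.replace("    if foot.sum()>30:\n","    if foot.sum()>30:\n        foot=comp(foot,(320,200),400)\n")
open('look.py','w').write(s)
E
python3 look.py
python3 - <<'E'
from h import *
m,p,d=cap('scene');save('s1.png',cv2.resize(p,(640,400)));P=cloud(m,d);hsv=cv2.cvtColor(p,cv2.COLOR_RGB2HSV).astype(int)
near=(np.hypot(P[...,0]-.461,P[...,1]+.347)<.08)
k=near&(abs(P[...,2]-.03)<.004)&(hsv[...,0]<25)&(hsv[...,1]>90);q=P[k];print('foot top',k.sum(),q.min(0),q.max(0))
k=near&(P[...,2]>.1)&(P[...,2]<.17)&(hsv[...,1]<70);q=P[k]
A=np.c_[2*q[:,:2],np.ones(len(q))];b=(q[:,:2]**2).sum(1);x=np.linalg.lstsq(A,b,rcond=None)[0];print('roll cyl fit',x[:2],np.sqrt(x[2]+x[0]**2+x[1]**2),len(q))
E
```

```text
{'roll': (array([ 0.4614, -0.3483]), 0.0307, 244), 'foot': (array([ 0.4236, -0.3632]), array([ 0.4987, -0.3124]), 180)}
tcp [ 0.4219 -0.4395  0.347 ] ring [ 0.4237 -0.4307  0.347 ]
ring->stand [0.0377 0.0824] 0.0906 ang 65.4
foot top 443 [ 0.43073433 -0.38777407  0.02605718] [ 0.50332486 -0.31156806  0.03376887]
roll cyl fit [ 0.46269513 -0.34879858] 0.029247103266693882 379
```

View pics/s1.png

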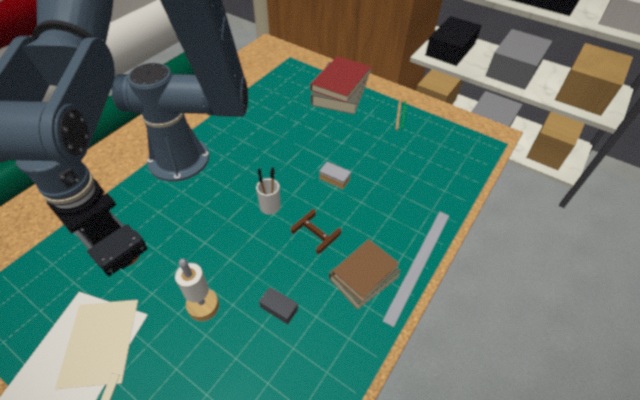

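The stand is upright at about (0.462,-0.348), seen in the scene at (195,290), and the gripper hovers behind it. I'll descend behind the foot.

```bash
python3 to.py .4294 -.436 .017 -98; python3 -m inch '[[50,-5,-8,45,0],[50,-5,-8,90,0],[50,-5,-8,135,0],[50,-5,-8,180,0],[50,-5,-8,225,0],[50,-5,-8,265,0],[50,-5,-8,300,0],[50,-5,-8,315,0]]'; python3 to.py .4294 -.436 .017 -98; python3 look.py
```

```text
shift mm [ -2.6  -9.  330.5] roll -0.001 yaw -98.1 j [-5.660e+01  2.280e+01  7.450e+01 -1.000e-01  8.320e+01  1.315e+02]
time_s: 7.4
position: [0.428, -0.4304, 0.0296]
tcp_rot: [[-0.139, -0.99, -0.01], [-0.99, 0.139, 0.011], [-0.01, 0.011, -1.0]]
force: [-0.7, -0.5, -0.5]
opening: 0.665
shift mm [ 5.5 -2.3 12.5] roll 0.0 yaw -98.0 j [-5.570e+01  4.420e+01  9.160e+01 -1.000e-01  4.500e+01  1.324e+02]
{'roll': (array([ 0.4726, -0.3493]), 0.0277, 55), 'foot': (array([ 0.4515, -0.3631]), array([ 0.4987, -0.3093]), 94)}
tcp [ 0.4277 -0.4304  0.0287] ring [ 0.4294 -0.4215  0.0288]
ring->stand [0.0432 0.0722] 0.0841 ang 59.1
```

```bash
cat > trk.py <<'E'
from h import *
import sys
from scipy.optimize import least_squares
F=np.array([.5685,.0167]);yf=np.array([.153,.988]);xf=np.array([.988,-.153])
def trk(name=None):
    m,p,d=cap('scene')
    if name: save(name,p)
    P=cloud(m,d);hsv=cv2.cvtColor(p,cv2.COLOR_RGB2HSV).astype(int)
    reg=(P[...,0]>.4)&(P[...,0]<.66)&(P[...,1]>-.42)&(P[...,1]<.03)&~((P[...,0]<.45)&(P[...,1]>-.06))
    res={}
    for nm,k,r in(('roll',reg&(P[...,2]>.1)&(P[...,2]<.168)&(hsv[...,1]<70)&(hsv[...,2]>90),.03),('foot',reg&(P[...,2]>.004)&(P[...,2]<.024)&(hsv[...,0]<25)&(hsv[...,1]>90)&(hsv[...,2]>110),.04)):
        q=P[k][:,:2]
        if len(q)<25: continue
        c0=np.median(q,0)+[-.02,.015]
        f=least_squares(lambda c:np.hypot(*(q-c).T)-r,c0,loss='soft_l1',f_scale=.002);res[nm]=(f.x.round(4),len(q),np.sqrt(np.mean(np.clip(f.fun,-.01,.01)**2)).round(4))
    return res
if __name__=='__main__':
    r=trk(sys.argv[1] if len(sys.argv)>1 else None)
    s=bot.read_state();R=np.array(s['tcp_rot']);t=np.array(s['position']);ring=(t+R@[-.009,-.0005,0])
    print(r,'tcp',t.round(4),'yaw',np.degrees(np.arctan2(R[1,0],R[0,0])).round(1),'F',np.round(s['force'],1),'j6',round(s['joint_positions'][5],1),'t',s['time_s'])
    c=r['roll'][0]-[.001,-.0008]
    v=c-ring[:2];a=np.degrees(np.arctan2(v[1],v[0]));g=F-.155*yf-c;w=c-F
    print('stand',c.round(4),'ring->stand',np.hypot(*v).round(4),'ang',a.round(1),'ang to P1',np.degrees(np.arctan2(g[1],g[0])).round(1),np.hypot(*g).round(3),'fence coords',(w@xf).round(4),(w@yf).round(4))
E
python3 trk.py s2.png
```

```text
{'roll': (array([ 0.4618, -0.3488]), 381, np.float64(0.0021)), 'foot': (array([ 0.464 , -0.3465]), 50, np.float64(0.0037))} tcp [ 0.4283 -0.4315  0.0309] yaw -98.0 F [-0.4  0.6 -0.8] j6 132.4 t 7.5
stand [ 0.4608 -0.348 ] ring->stand 0.0807 ang 67.6 ang to P1 68.3 0.228 fence coords -0.0506 -0.3768
```

```bash
python3 -m inch '[[50,0,0,8,0],[50,0,0,13,0],[50,-3,-1,13,0],[50,-7,-2,13,0],[50,-12,-3,13,0],[50,-17,-4,13,0],[50,-22,-5.5,13,0],[50,-27,-7,13,0]]'; python3 trk.py s3.png
```

```text
time_s: 8.3
position: [0.4395, -0.4074, 0.019]
tcp_rot: [[-0.139, -0.99, -0.007], [-0.99, 0.139, 0.006], [-0.005, 0.008, -1.0]]
force: [-2.3, -4.4, -0.5]
opening: 0.668
{'roll': (array([ 0.4688, -0.3334]), 373, np.float64(0.0014)), 'foot': (array([ 0.4698, -0.3316]), 28, np.float64(0.0021))} tcp [ 0.4398 -0.4062  0.0189] yaw -98.0 F [-1.2 -3.1  0.3] j6 134.7 t 8.35
stand [ 0.4678 -0.3326] ring->stand 0.0699 ang 67.9 ang to P1 68.6 0.211 fence coords -0.046 -0.3605
```

```bash
python3 -m inch '[[50,-6,-1.6,1,0],[50,-12,-3.3,1,0],[50,-18,-5,1,0],[50,-24,-6.6,1,0],[50,-30,-8.3,1,0],[50,-36,-10,1,0],[50,-42,-11.6,1,0],[50,-48,-13.3,1,0]]'; python3 trk.py s4.png
```

```text
time_s: 9.15
position: [0.4602, -0.3622, 0.019]
tcp_rot: [[-0.138, -0.99, -0.006], [-0.99, 0.138, 0.003], [-0.003, 0.006, -1.0]]
force: [-2.4, -4.5, 1.1]
opening: 0.665
{'roll': (array([ 0.4892, -0.2891]), 408, np.float64(0.0039)), 'foot': (array([ 0.494 , -0.2815]), 25, np.float64(0.0041))} tcp [ 0.4604 -0.3607  0.0189] yaw -97.9 F [-0.7 -2.7  0.2] j6 139.0 t 9.2
stand [ 0.4882 -0.2883] ring->stand 0.0687 ang 67.7 ang to P1 69.6 0.162 fence coords -0.0327 -0.3136
```

```bash
python3 -m inch '[[50,-6,-1.4,1,0],[50,-12,-2.8,1,0],[50,-18,-4.1,1,0],[50,-24,-5.5,1,0],[50,-30,-7,1,0],[50,-37,-8.5,1,0],[50,-44,-10,1,0],[50,-51,-11.7,1,0]]'; python3 trk.py s5.png
```

```text
time_s: 10.0
position: [0.4796, -0.3135, 0.0188]
tcp_rot: [[-0.138, -0.99, -0.004], [-0.99, 0.138, 0.002], [-0.001, 0.005, -1.0]]
force: [-3.1, -5.2, 2.3]
opening: 0.666
{'roll': (array([ 0.5095, -0.2418]), 400, np.float64(0.0045))} tcp [ 0.4798 -0.3118  0.0187] yaw -97.9 F [-1.6 -3.5  0.5] j6 143.8 t 10.05
stand [ 0.5085 -0.241 ] ring->stand 0.0676 ang 66.4 ang to P1 70.9 0.111 fence coords -0.0199 -0.2638
```

View pics/s5.png

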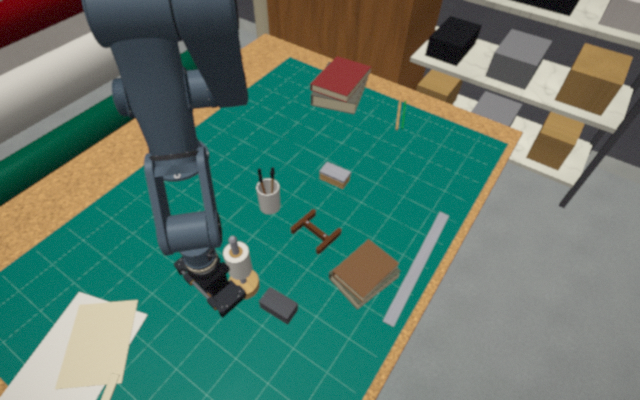

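```bash
python3 - <<'E'
from h import *
s=bot.read_state();R=np.array(s['tcp_rot']);print(np.round(s['position'],4))
S=np.array([.5085,-.241]);
for D,th in((80,66),(78,72),):
    r=S-D/1000*np.array([np.cos(np.radians(th)),np.sin(np.radians(th))]);t=np.array([*r,.0187])-R@[-.009,0,0];print(D,((t-s['position'])@R*1000).round(1))
E
```

```text
[ 0.4798 -0.3118  0.0187]
80 [11.8  3.4  0. ]
78 [11.7 -5.1 -0. ]
```

The view shows the stand upright at (238,270), clear of the weight at (280,305). I back off slightly and re-contact at a better angle.

```bash
python3 -m inch '[[50,11,0,0,0],[50,12,-5,0,0],[50,6,-6,0,0],[50,0,-7.3,0,0],[50,-7,-8.7,0,0],[50,-14,-10,0,0],[50,-21,-11.5,0,0],[50,-28,-13,0,0]]'; python3 trk.py s6.png
```

```text
time_s: 10.85
position: [0.4965, -0.2851, 0.0186]
tcp_rot: [[-0.138, -0.99, -0.005], [-0.99, 0.138, 0.004], [-0.003, 0.006, -1.0]]
force: [-1.9, -3.4, -2.9]
opening: 0.674
{'roll': (array([ 0.5213, -0.2118]), 382, np.float64(0.0047))} tcp [ 0.4966 -0.2837  0.0186] yaw -97.9 F [ 0.3 -1.9 -1.6] j6 146.9 t 10.9
stand [ 0.5203 -0.211 ] ring->stand 0.0675 ang 71.0 ang to P1 71.8 0.078 fence coords -0.0128 -0.2323
```

```bash
sed -i "s/(hsv\[...,1\]<70)&(hsv\[...,2\]>90)/(hsv[...,1]<50)\&(hsv[...,2]>125)/" trk.py; python3 trk.py; python3 -m inch '[[50,-6,-1,1,0],[50,-12,-2,1,0],[50,-18,-3.1,1,0],[50,-24,-4.2,1,0],[50,-30,-5.3,1,0],[50,-36,-6.4,1,0],[50,-42,-7.4,1,0],[50,-49,-8.6,1,0]]'; python3 trk.py s7.png
```

```text
{'roll': (array([ 0.5229, -0.2079]), 194, np.float64(0.0008))} tcp [ 0.4965 -0.2838  0.0186] yaw -97.9 F [-0.2 -0.  -1.8] j6 146.9 t 10.95
stand [ 0.5219 -0.2071] ring->stand 0.0719 ang 70.8 ang to P1 72.1 0.074 fence coords -0.0118 -0.2282
time_s: 11.75
position: [0.5122, -0.2374, 0.0182]
tcp_rot: [[-0.137, -0.991, -0.005], [-0.991, 0.137, 0.004], [-0.003, 0.005, -1.0]]
force: [-1.5, -4.3, 0.3]
opening: 0.669
{'roll': (array([ 0.5412, -0.1632]), 201, np.float64(0.0012))} tcp [ 0.5122 -0.2358  0.0182] yaw -97.9 F [-0.5 -3.3 -0.3] j6 151.7 t 11.8
stand [ 0.5402 -0.1624] ring->stand 0.0697 ang 67.9 ang to P1 80.0 0.026 fence coords -0.0006 -0.1813
```

```bash
python3 -m inch '[[50,10,-2,0,-0.06],[50,11,-11,0,-0.12],[50,10,-12,0,-0.12],[50,4,-12,0,-0.12],[50,-3,-12,0,-0.12],[50,-10,-12.2,0,-0.12],[50,-17,-12.4,0,-0.12],[50,-24,-12.6,0,-0.12]]'; python3 trk.py s8.png
```

```text
time_s: 12.6
position: [0.5278, -0.2132, 0.0182]
tcp_rot: [[-0.018, -1.0, -0.005], [-1.0, 0.017, 0.005], [-0.005, 0.005, -1.0]]
force: [-1.2, -3.0, -1.3]
opening: 0.665
{'roll': (array([ 0.5478, -0.1364]), 166, np.float64(0.0018))} tcp [ 0.5276 -0.2117  0.0181] yaw -91.0 F [-0.5 -0.5 -2.3] j6 147.6 t 12.65
stand [ 0.5468 -0.1356] ring->stand 0.0696 ang 74.6 ang to P1 -157.4 0.002 fence coords 0.0019 -0.1538
```

```bash
python3 -m inch '[[50,-6,-0.8,1,0],[50,-12,-1.7,1,0],[50,-18,-2.5,1,0],[50,-24,-3.3,1,0],[50,-24,-3.3,1,0],[50,-16,-3.5,1,0],[50,-15,-5,1,0],[50,-15,-5,1,0]]'; python3 trk.py s9.png
```

```text
time_s: 13.45
position: [0.5329, -0.1969, 0.017]
tcp_rot: [[-0.018, -1.0, -0.006], [-1.0, 0.018, 0.007], [-0.007, 0.006, -1.0]]
force: [0.1, -0.1, -0.6]
opening: 0.667
{'roll': (array([ 0.5548, -0.1108]), 206, np.float64(0.0015))} tcp [ 0.5327 -0.1967  0.0169] yaw -91.0 F [ 0.5 -0.2 -1.2] j6 149.2 t 13.5
stand [ 0.5538 -0.11  ] ring->stand 0.0804 ang 75.3 ang to P1 -108.8 0.028 fence coords 0.0049 -0.1274
```

```bash
python3 - <<'E'
from h import *
F=np.array([.5685,.0167]);yf=np.array([.153,.988]);xf=np.array([.988,-.153])
p=cv2.cvtColor(cv2.imread('pics/s9.png'),cv2.COLOR_BGR2RGB);m=vision.camera_model('scene')
# fence corners check: dark-brown top pixels near fence
d=np.load('scene0.npz')['d'];q=np.load('scene0.npz')['p']
P=cloud(m,d);h=cv2.cvtColor(q,cv2.COLOR_RGB2HSV).astype(int)
k=(abs(P[...,0]-.5685)<.09)&(abs(P[...,1]-.0167)<.09)&~((h[...,0]>60)&(h[...,0]<105)&(h[...,1]>80))
v,u=np.nonzero(k);w=ray(m,np.c_[u,v],.011)[:,:2].astype(np.float32);print('scene fence',cv2.minAreaRect(w),len(w))
save('s9c.png',cv2.resize(p[180:320,180:380],None,fx=4,fy=4,interpolation=cv2.INTER_CUBIC))
E
```

```text
scene fence ((0.5673651695251465, 0.018082216382026672), (0.11234135925769806, 0.1253020018339157), 81.65377807617188) 583
```

View pics/s9c.png

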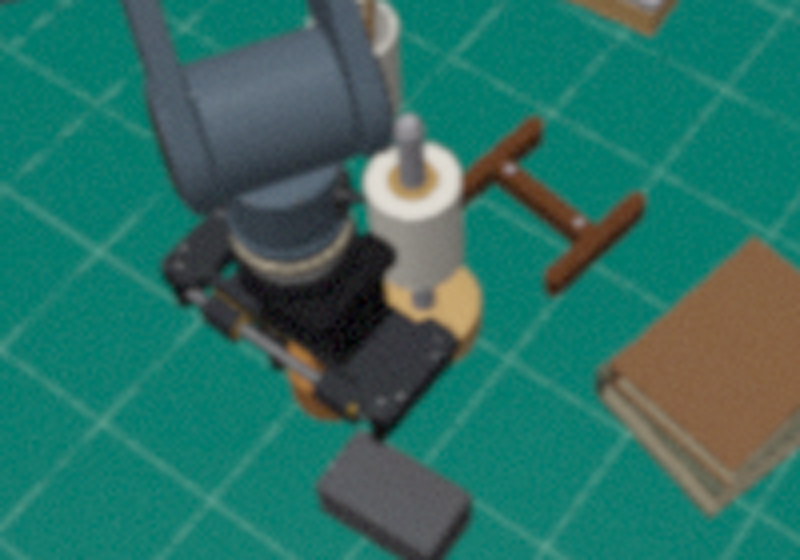

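The crop shows the stand upright just before the right bay, slightly toward the far strip. I shift the contact sideways to steer it back onto the axis.

```bash
python3 -m inch '[[50,0,-9,0,0],[50,0,-18,0,0],[50,-1,-18.5,0,0],[50,-7,-18.6,0,0],[50,-14,-18.8,0,0],[50,-21,-19,0,0],[50,-28,-19.2,0,0],[50,-34,-19.4,0,0]]'; python3 trk.py s10.png
```

```text
time_s: 14.3
position: [0.5525, -0.1624, 0.0171]
tcp_rot: [[-0.018, -1.0, -0.007], [-1.0, 0.018, 0.007], [-0.007, 0.007, -1.0]]
force: [0.2, -4.3, -1.1]
opening: 0.664
{'roll': (array([ 0.5545, -0.082 ]), 86, np.float64(0.0021))} tcp [ 0.5522 -0.1612  0.017 ] yaw -91.0 F [-0.  -1.6 -2.2] j6 153.2 t 14.35
stand [ 0.5535 -0.0812] ring->stand 0.071 ang 89.5 ang to P1 -99.0 0.056 fence coords 0.0002 -0.099
```

```bash
python3 -m inch '[[50,7,2,0,0],[50,7,10,0,0],[50,6,10,0,0],[50,0,9.2,0,0],[50,-6,8.3,0,0],[50,-12,7.5,0,0],[50,-18,6.6,0,0],[50,-24,5.8,0,0]]'; python3 trk.py s11.png
```

```text
time_s: 15.15
position: [0.5471, -0.1368, 0.0173]
tcp_rot: [[-0.017, -1.0, -0.007], [-1.0, 0.017, 0.008], [-0.008, 0.008, -1.0]]
force: [-0.5, -3.3, -1.9]
opening: 0.668
{'roll': (array([ 0.5594, -0.0582]), 120, np.float64(0.0021))} tcp [ 0.5469 -0.1356  0.0172] yaw -91.0 F [-0.5 -1.3 -2.3] j6 155.2 t 15.2
stand [ 0.5584 -0.0574] ring->stand 0.07 ang 81.1 ang to P1 -99.8 0.08 fence coords 0.0014 -0.0748
```

```bash
python3 -m inch '[[50,-5,-0.5,0,0],[50,-10,-1,0,0],[50,-15,-1.6,0,0],[50,-20,-2.2,0,0],[50,-24,-2.8,0,0]]'; python3 trk.py; python3 -m inch '[[50,-2,-0.3,0,0],[50,-4,-0.5,0,0],[50,-5,-0.7,0,0]]'; python3 trk.py s12.png
```

```text
time_s: 15.7
position: [0.5499, -0.111, 0.0173]
tcp_rot: [[-0.017, -1.0, -0.009], [-1.0, 0.017, 0.01], [-0.01, 0.009, -1.0]]
force: [-1.2, -3.5, -2.5]
opening: 0.668
{'roll': (array([ 0.5649, -0.0331]), 114, np.float64(0.0022))} tcp [ 0.5498 -0.1103  0.0173] yaw -91.0 F [-0.5 -1.4 -2.6] j6 157.6 t 15.75
stand [ 0.5639 -0.0323] ring->stand 0.0703 ang 79.0 ang to P1 -100.4 0.106 fence coords 0.003 -0.0491
time_s: 16.05
position: [0.5505, -0.1076, 0.0176]
tcp_rot: [[-0.013, -1.0, -0.009], [-1.0, 0.013, 0.006], [-0.006, 0.009, -1.0]]
force: [-4.1, -14.2, 0.1]
opening: 0.669
{'roll': (array([ 0.5657, -0.0301]), 104, np.float64(0.0022))} tcp [ 0.5505 -0.1076  0.0176] yaw -90.8 F [ -3.8 -11.1  -1.3] j6 158.1 t 16.1
stand [ 0.5647 -0.0293] ring->stand 0.0707 ang 78.9 ang to P1 -100.5 0.109 fence coords 0.0033 -0.046
```

Force rose to 14 N at fence y ≈ -46 mm, so the foot is against the middle wall. I back away, rise, and look from above.

```bash
python3 -m inch '[[50,5,0.7,0,0],[50,15,2,0,0],[50,35,4,0,0],[50,55,6,-5,0],[50,60,6,-40,0],[50,60,6,-85,0],[50,60,6,-130,0],[50,60,6,-175,0]]'; python3 -m inch '[[50,0,0,-45,0],[50,0,0,-90,0],[50,0,0,-120,0],[50,0,0,-120,0]]'; python3 look.py; python3 trk.py s13.png; python3 held.py w13.png | tail -3
python3 - <<'E'
from h import *
m,p,d=cap('top');save('top13.png',cv2.resize(p[90:300,180:500],None,fx=2.5,fy=2.5,interpolation=cv2.INTER_CUBIC))
P=cloud(m,d)
k=(P[...,2]>.205)&(P[...,2]<.25)&(np.hypot(P[...,0]-.563,P[...,1]+.03)<.035);w=P[k]
v,u=np.nonzero(k);r=ray(m,np.c_[u,v],.225)[:,:2];print('spindle',k.sum(),w.mean(0) if len(w) else '',cv2.minEnclosingCircle(r.astype(np.float32)) if len(w) else '')
E
```

```text
time_s: 16.9
position: [0.5448, -0.1682, 0.1937]
tcp_rot: [[-0.014, -1.0, -0.01], [-1.0, 0.014, 0.008], [-0.008, 0.01, -1.0]]
force: [0.9, -0.2, -1.0]
opening: 0.665
time_s: 17.3
position: [0.5484, -0.1701, 0.319]
tcp_rot: [[-0.014, -1.0, 0.001], [-1.0, 0.014, 0.004], [-0.004, -0.001, -1.0]]
force: [0.1, -1.1, -1.1]
opening: 0.667
{'roll': (array([ 0.564 , -0.0297]), 0.0297, 247), 'foot': (array([ 0.5266, -0.0673]), array([ 0.5678, -0.0016]), 85)}
tcp [ 0.5468 -0.1693  0.3158] ring [ 0.5474 -0.1603  0.3158]
ring->stand [0.0166 0.1306] 0.1317 ang 82.8
{'roll': (array([ 0.5666, -0.0294]), 255, np.float64(0.0011)), 'foot': (array([ 0.5657, -0.0292]), 87, np.float64(0.0035))} tcp [ 0.5455 -0.1687  0.3134] yaw -90.8 F [-0.3  0.3 -2.3] j6 152.3 t 17.4
stand [ 0.5656 -0.0286] ring->stand 0.1326 ang 81.5 ang to P1 -100.9 0.11 fence coords 0.0041 -0.0452
[-0.02699563 -0.02684255 -0.02662112 -0.02633086 -0.02611136 -0.02563299]
ring top z -0.026466179593666695 ((-0.00943920947611332, -0.00016347736527677625), 0.030460208654403687) [[-0.03333211 -0.02672162]
 [ 0.01947198  0.02649484]]
spindle 39 [ 0.56290675 -0.02918442  0.2310896 ] ((0.5636199712753296, -0.028392275795340538), 0.009824398905038834)
```

View pics/top13.png

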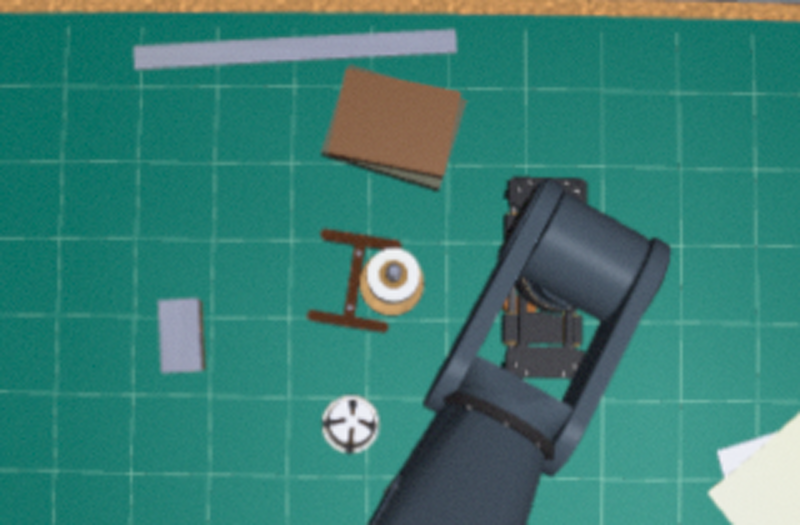

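The top view shows the stand standing in the right bay against the middle wall at (392,275). Now I measure the roll top with the wrist camera, in the same frame as the held ring.

```bash
cat > wst.py <<'E'
from meas import *
m,p,d=cap('wrist');save('w14.png',p)
s=bot.read_state();R=np.array(s['tcp_rot']);t=np.array(s['position']);P=cloud(m,d)
hsv=cv2.cvtColor(p,cv2.COLOR_RGB2HSV).astype(int)
near=np.hypot(P[...,0]-.5645,P[...,1]+.029)<.06
k=near&(abs(P[...,2]-.175)<.007)&(hsv[...,1]<60)&(hsv[...,2]>120)
print(t.round(4),k.sum())
if k.sum()>30:
    k=comp(k,(320,200),400);v,u=np.nonzero(k);w=ray(m,np.c_[u,v],.175);c,r=cv2.minEnclosingCircle(w[:,:2].astype(np.float32));print('roll top',c,r,np.median(P[k][:,2]),'tool',((np.array([*c,.175])-t)@R*1000).round(1))
k=near&(P[...,2]>.19)&(P[...,2]<.245);q=P[k];print('spindle',k.sum(),np.percentile(q,[3,50,97],axis=0).round(4) if len(q) else '')
E
python3 wst.py
```

```text
[ 0.5446 -0.1685  0.3112] 0
spindle 0
```

View pics/w14.png

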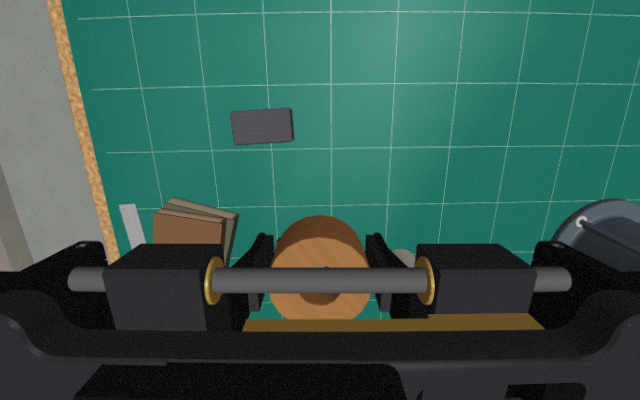

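The wrist camera looks away from the stand, so I rely on the top and scene cameras. Last joint is near its limit, so I rotate a bit while moving over the spindle.

```bash
python3 to.py .5688 -.0373 .305 -62;  python3 -m inch '[[50,-20,-4,6,-0.12],[50,-45,-8,6,-0.24],[50,-70,-13,6,-0.36],[50,-95,-18,6,-0.48],[50,-118,-22,6,-0.5],[50,-131,-22.4,6,-0.503],[50,-131,-22.4,6,-0.503],[50,-131,-22.4,6,-0.503]]'; python3 to.py .5688 -.0373 .262 -62; python3 held.py w15.png|tail -2
```

```text
shift mm [-131.4  -22.4    7.3] roll -0.503 yaw -90.8 j [-28.5  21.2  82.9   0.2  76.9 152.3]
time_s: 18.35
position: [0.5684, -0.0381, 0.3055]
tcp_rot: [[0.469, -0.883, -0.016], [-0.883, -0.469, 0.011], [-0.017, 0.009, -1.0]]
force: [-0.2, -0.0, -1.0]
opening: 0.669
shift mm [ 0.2 -1.1 43.5] roll -0.0 yaw -62.0 j [-15.3  21.4  83.5   0.4  76.2 136.7]
ring top z -0.02486645511207202 ((-0.01039400789886713, 0.00012230472930241376), 0.03050726279616356) [[-0.0343077  -0.02670427]
 [ 0.0187623   0.02681631]]
```

```bash
python3 -m inch '[[50,0,-1,20,0],[50,0,-1,40,0],[50,0,-1,43,0],[50,0,-1,43,0],[50,0,-1,43,0],[50,0,-1,43,0]]'; python3 - <<'E'
from h import *
m,p,d=cap('scene');s=bot.read_state();R=np.array(s['tcp_rot']);t=np.array(s['position']);print(t.round(4),R[:,2].round(4),s['force'])
P=cloud(m,d);Q=(P-t)@R
hsv=cv2.cvtColor(p,cv2.COLOR_RGB2HSV).astype(int)
k=(hsv[...,0]<25)&(hsv[...,1]>90)&(abs(Q[...,:2]).max(-1)<.06)&(Q[...,2]>-.04)&(Q[...,2]<.025);q=P[k]
from scipy.optimize import least_squares
f=least_squares(lambda c:np.hypot(*(q[:,:2]-c).T)-.03,[.565,-.03],loss='soft_l1',f_scale=.002);print('ring scene',f.x.round(4),len(q),np.abs(f.fun).mean(),'z',np.percentile(q[:,2],[2,98]).round(3))
k=(abs(P[...,0]-.5645)<.03)&(abs(P[...,1]+.029)<.03)&(P[...,2]>.18)&(P[...,2]<.235)&(hsv[...,1]<90);q=P[k]
f=least_squares(lambda c:np.hypot(*(q[:,:2]-c).T)-.009,[.565,-.03],loss='soft_l1',f_scale=.002);print('spindle scene',f.x.round(4),len(q),np.abs(f.fun).mean(),np.percentile(q[:,2],[2,98]))
c=proj(m,[.5645,-.029,.24])[0].astype(int);print(c);a=p[c[1]-50:c[1]+60,c[0]-70:c[0]+70];save('s15c.png',cv2.resize(a,None,fx=5,fy=5,interpolation=cv2.INTER_CUBIC))
E
python3 trk.py|head -1
```

```text
time_s: 19.0
position: [0.5695, -0.0381, 0.2639]
tcp_rot: [[0.468, -0.884, -0.013], [-0.884, -0.468, 0.01], [-0.015, 0.007, -1.0]]
force: [1.0, 0.7, -1.6]
opening: 0.668
[ 0.5694 -0.0379  0.2638] [-0.0132  0.0102 -0.9999] [-0.29969441  0.33203753 -0.57188047]
ring scene [ 0.5656 -0.0288] 496 0.005663309560859769 z [0.254 0.291]
spindle scene [ 0.5665 -0.0298] 72 0.0007511113614647026 [0.18055604 0.2231066 ]
[304 189]
{'roll': (array([ 0.5665, -0.0294]), 251, np.float64(0.001)), 'foot': (array([ 0.5662, -0.0289]), 78, np.float64(0.0036))} tcp [ 0.5693 -0.0378  0.2637] yaw -62.1 F [ 0.6  0.4 -0.2] j6 136.7 t 19.1
```

View pics/s15c.png

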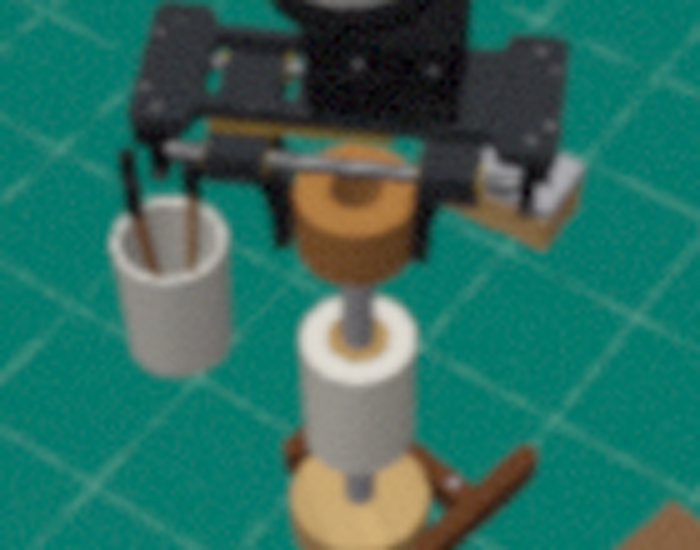

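```bash
cat > rs.py <<'E'
from h import *
from scipy.optimize import least_squares
m,p,d=cap('scene');s=bot.read_state();R=np.array(s['tcp_rot']);t=np.array(s['position'])
P=cloud(m,d);hsv=cv2.cvtColor(p,cv2.COLOR_RGB2HSV).astype(int)
Q=(P-t)@R;rc=t+R@[-.0095,0,0]
k=(hsv[...,0]<25)&(hsv[...,1]>90)&(np.hypot(P[...,0]-rc[0],P[...,1]-rc[1])<.04)&(Q[...,2]>-.018)&(Q[...,2]<.009);q=P[k]
f=least_squares(lambda c:np.hypot(*(q[:,:2]-c).T)-.03,rc[:2],loss='soft_l1',f_scale=.001);print('ring scene',f.x.round(4),len(q),np.median(abs(f.fun)).round(4),'by tcp',rc[:2].round(4),t.round(4))
v=(k).nonzero();print('ring px cols',np.percentile(v[1],[1,99]),'expected centre col from stand axis',proj(m,[.5656,-.0286,t[2]])[0])
E
python3 rs.py
```

```text
ring scene [ 0.5656 -0.029 ] 209 0.0012 by tcp [ 0.5647 -0.0293] [ 0.5691 -0.0377  0.2635]
ring px cols [293. 316.] expected centre col from stand axis [305.27947332 183.01375008]
```

Ring and spindle agree to about 1 mm in the scene view. I nudge and lower, watching the force.

```bash
python3 -m inch '[[50,0.6,-0.5,0,0],[50,0.6,-0.5,6,0],[50,0.6,-0.5,12,0],[50,0.6,-0.5,18,0],[50,0.6,-0.5,24,0],[50,0.6,-0.5,24,0]]'; python3 trk.py|head -1
```

```text
time_s: 19.75
position: [0.5687, -0.0376, 0.2381]
tcp_rot: [[0.468, -0.883, -0.017], [-0.883, -0.469, 0.011], [-0.018, 0.01, -1.0]]
force: [0.6, 0.5, -2.0]
opening: 0.667
{'roll': (array([ 0.5664, -0.0293]), 256, np.float64(0.001)), 'foot': (array([ 0.5656, -0.0292]), 86, np.float64(0.0036))} tcp [ 0.5691 -0.0376  0.2386] yaw -62.1 F [ 0.2  0.9 -1.6] j6 136.7 t 19.8
```

```bash
python3 -m inch '[[50,0,0,8,0],[50,0,0,16,0],[50,0,0,24,0],[50,0,0,32,0],[50,0,0,40,0],[50,0,0,45,0],[50,0,0,45,0]]'; python3 trk.py|head -1; python3 rs.py | head -1
```

```text
time_s: 20.5
position: [0.568, -0.0371, 0.1927]
tcp_rot: [[0.468, -0.883, -0.017], [-0.883, -0.469, 0.011], [-0.018, 0.01, -1.0]]
force: [0.2, 0.3, -1.8]
opening: 0.668
{'roll': (array([ 0.5664, -0.0295]), 255, np.float64(0.001)), 'foot': (array([ 0.5658, -0.0291]), 82, np.float64(0.0033))} tcp [ 0.5683 -0.0371  0.1933] yaw -62.1 F [-0.6  0.3 -1.4] j6 136.7 t 20.55
ring scene [ 0.5637 -0.0279] 135 0.0007 by tcp [ 0.564  -0.0288] [ 0.5685 -0.0372  0.1936]
```

```bash
python3 -m inch '[[50,1,-0.6,0,0],[50,2,-1.2,0,0],[50,2,-1.2,2,0],[50,2,-1.2,4,0],[50,2,-1.2,4,0]]'; python3 trk.py|head -1; python3 rs.py | head -1
```

```text
time_s: 21.1
position: [0.5706, -0.0384, 0.19]
tcp_rot: [[0.468, -0.883, -0.015], [-0.883, -0.469, 0.011], [-0.016, 0.008, -1.0]]
force: [-0.5, -0.1, 1.8]
opening: 0.667
{'roll': (array([ 0.5661, -0.0294]), 248, np.float64(0.001)), 'foot': (array([ 0.5663, -0.0288]), 83, np.float64(0.0037))} tcp [ 0.5707 -0.0384  0.1901] yaw -62.1 F [-0.3  0.6  1.6] j6 136.6 t 21.15
ring scene [ 0.5664 -0.0293] 141 0.0006 by tcp [ 0.5662 -0.03  ] [ 0.5706 -0.0384  0.19  ]
```

The ring rests lightly on the roll (force turned upward) and is centred. Release and rise.

```bash
python3 -m inch '[[60,0,0,0,0],[70,0,0,0,0],[87,0,0,0,0],[87,0,0,0,0],[87,0,0,0,0],[87,0,0,0,0],[87,0,0,0,0]]'; python3 -m inch '[[87,0,0,-15,0],[87,0,0,-35,0],[87,0,0,-70,0],[87,0,0,-110,0],[87,0,0,-110,0],[87,60,0,-110,0],[87,110,0,-110,0],[87,160,0,-110,0]]'; python3 -m inch '[[87,45,0,0,0],[87,90,0,0,0],[87,90,0,0,0],[87,90,0,0,0],[87,90,0,0,0]]'
python3 - <<'E'
from meas import *
m,p,d=cap('scene');m2,p2,d2=cap('top')
a=cv2.resize(p[120:330,200:430],(500,456),interpolation=cv2.INTER_CUBIC);b=cv2.resize(p2[100:300,200:420],(300,273),interpolation=cv2.INTER_CUBIC)
c=np.zeros((456,800,3),np.uint8);c[:,:500]=a;c[:273,500:]=b;save('final.png',c)
P=cloud(m,d);h=cv2.cvtColor(p,cv2.COLOR_RGB2HSV).astype(int)
k=(np.hypot(P[...,0]-.5645,P[...,1]+.029)<.045)&(h[...,0]<25)&(h[...,1]>90)&(P[...,2]>.16);print('ring z range',np.percentile(P[k][:,2],[2,98]).round(4))
hsv=cv2.cvtColor(p2,cv2.COLOR_RGB2HSV);H,S=hsv[...,0].astype(int),hsv[...,1].astype(int);nm=~((H>70)&(H<100)&(S>90))
for n,cc,r,z in[('block',(252,224),22,.04),('jar',(320,260),17,.095),('books',(338,140),38,.06),('weight',(403,184),22,.04)]:
    k=comp(nm,cc,r);v,u=np.nonzero(k);w=ray(m2,np.c_[u,v],z)[:,:2].astype(np.float32);q=cv2.minAreaRect(w);print(n,np.round(q[0],4),round(q[2],1))
E
python3 trk.py
```

```text
time_s: 21.9
position: [0.5706, -0.0384, 0.19]
tcp_rot: [[0.468, -0.883, -0.015], [-0.883, -0.469, 0.011], [-0.016, 0.008, -1.0]]
force: [0.5, -1.1, -0.0]
opening: 0.992
time_s: 22.7
position: [0.6429, -0.173, 0.2971]
tcp_rot: [[0.469, -0.883, -0.015], [-0.883, -0.469, 0.011], [-0.017, 0.008, -1.0]]
force: [0.5, 0.5, 0.2]
opening: 0.999
time_s: 23.2
position: [0.6845, -0.2511, 0.2949]
tcp_rot: [[0.47, -0.883, -0.017], [-0.883, -0.47, 0.013], [-0.019, 0.009, -1.0]]
force: [-0.5, 0.3, 0.5]
opening: 1.0
ring z range [0.199  0.2165]
block [0.4965 0.2314] 1.3
jar [0.389 0.017] 12.1
books [ 0.7602 -0.031 ] 74.2
weight [ 0.6229 -0.2519] 78.3
{} tcp [ 0.6849 -0.2507  0.2962] yaw -61.9 F [ 0.  -0.2  0.8] j6 123.0 t 23.35Traceback (most recent call last):
  File "trk.py", line 21, in <module>
    c=r['roll'][0]-[.001,-.0008]
      ~^^^^^^^^
KeyError: 'roll'
```

Picture limit is reached. The arm blocks the views, so I move it well aside and check numerically.

```bash
python3 -m inch '[[87,6,45,0,0],[87,12,90,0,0],[87,18,135,0,0],[87,24,180,0,0],[87,30,225,0,0],[87,36,270,0,0],[87,43,310,0,0],[87,43,346,0,0]]'; python3 trk.py s20.png; python3 look.py | head -1
python3 - <<'E'
from meas import *
from scipy.optimize import least_squares
m,p,d=cap('scene');m2,p2,d2=cap('top')
for n,mm,pp,dd in(('scene',m,p,d),('top',m2,p2,d2)):
    P=cloud(mm,dd);h=cv2.cvtColor(pp,cv2.COLOR_RGB2HSV).astype(int)
    k=(np.hypot(P[...,0]-.5645,P[...,1]+.029)<.045)&(h[...,0]<25)&(h[...,1]>90)&(P[...,2]>.16);q=P[k];print(n,'ring z',np.percentile(q[:,2],[2,50,98]).round(4),len(q))
    if n=='scene':
        q=q[q[:,2]<.207];f=least_squares(lambda c:np.hypot(*(q[:,:2]-c).T)-.03,[.565,-.029],loss='soft_l1',f_scale=.002);print('ring c',f.x.round(4))
    else:
        v,u=np.nonzero(k);print('ring c top',cv2.minEnclosingCircle(ray(mm,np.c_[u,v],.215)[:,:2].astype(np.float32)))
    k=(np.hypot(P[...,0]-.5645,P[...,1]+.029)<.02)&(P[...,2]>.222);print('tip',P[k].mean(0).round(4) if k.any() else '')
hsv=cv2.cvtColor(p2,cv2.COLOR_RGB2HSV);H,S=hsv[...,0].astype(int),hsv[...,1].astype(int);nm=~((H>70)&(H<100)&(S>90))
for n,cc,r,z in[('block',(252,224),22,.04),('jar',(320,260),17,.095),('books',(338,140),38,.06),('weight',(403,184),22,.04)]:
    k=comp(nm,cc,r);v,u=np.nonzero(k);w=ray(m2,np.c_[u,v],z)[:,:2].astype(np.float32);q=cv2.minAreaRect(w);print(n,np.round(q[0],4),np.round(q[1],3),round(q[2],1),len(u))
E
```

```text
time_s: 24.15
position: [0.3987, -0.4522, 0.2991]
tcp_rot: [[0.471, -0.882, -0.014], [-0.882, -0.471, 0.009], [-0.015, 0.008, -1.0]]
force: [-0.2, -0.0, 0.0]
opening: 0.997
{'roll': (array([ 0.5667, -0.0293]), 244, np.float64(0.001)), 'foot': (array([ 0.5659, -0.0291]), 78, np.float64(0.0034))} tcp [ 0.3939 -0.4546  0.299 ] yaw -62.1 F [-2.  -0.8  0.2] j6 92.9 t 24.2
stand [ 0.5657 -0.0285] ring->stand 0.4533 ang 67.2 ang to P1 -101.0 0.11 fence coords 0.0041 -0.0451
{'foot': (array([ 0.5266, -0.0673]), array([ 0.5709, -0.0016]), 93)}
scene ring z [0.181  0.2123 0.2165] 416
ring c [ 0.5661 -0.0288]
tip [ 0.5681 -0.0329  0.2302]
top ring z [0.1757 0.2148 0.2212] 326
ring c top ((0.5633763670921326, -0.02932070754468441), 0.03063243441283703)
tip [ 0.5633 -0.0287  0.2319]
block [0.4965 0.2314] [0.091 0.057] 1.3 525
jar [0.3919 0.0171] [0.066 0.066] 0.8 442
books [ 0.7605 -0.0309] [0.155 0.127] 74.0 1919
weight [ 0.6256 -0.2374] [0.089 0.052] 2.9 471
```

```bash
python3 -c "
from rig import bot
print(bot.hand_in())"
```

```text
the job is handed in; nothing more can be done
None
```

The stand is parked in the right bay with its foot against the fence's middle wall. The ring is on the roll and released. I handed in at about 24.3 s on the robot's clock.

**Pushing:** The tool can only point down, so fingers on the foot would have brought the gripper's body into the roll. I picked up the ring first and pushed the foot with it, holding it about 9 mm ahead of the fingers. I corrected the path with the scene camera between pushes. The contact force jumped to about 14 N when the foot met the wall. I then backed off, lifted the ring over the spindle, lowered it onto the roll and opened the fingers.

**Last checks:**
- **Stand:** upright, centred about 45–46 mm from the fence's middle (47 mm expected) and about 4 mm off the bay's centreline.
- **Ring:** top at about 215 mm, as it should be with the ring sitting on the roll. It is centred on the spindle to about 1 mm in the top view. The spindle tip sticks out above it.
- **Block, jar and books:** same positions as at the start, within measurement noise.
- **Weight:** it read 0.9 mm and 2.8° different from the start. That is below one pixel, so probably noise, and no contact force showed, but I could not rule out a slight touch.

**Disagreements:** the scene and top cameras differ by 1.5–3 mm in x on the stand and ring. I reached the 12-picture limit, so the final check was by measurement only, without viewing a picture.

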